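# Latch the specimen transport box

## Task

The specimen transport box is packed for the courier: its lid is shut and the wire loops of its two front latches are already hooked over the catches on the lid. Press each of the two orange latch levers down and in against the box until it snaps shut, in either order. Leave the box standing where it is, neither lifted nor tipped nor shoved away, and leave everything else on the counter alone.

Things in the scene. Friction and masses are not known exactly. Their poses are not given: they have to be found in the camera images.
- box: specimen transport box: light grey plastic, blue lid (shut), 200 deep (x) x 300 wide (y) x 176 high, four rubber feet, about 3 kg, loose on the counter. Origin at the centre of its underside, z up. Its front, with the latches and a yellow label, looks along its own -x; lid hooks and latch plates stand out to x = -125. A black handle lies folded on the lid, up to 188 high
- latch_left (a joint): lever at the box's own y = +85 mm. 0 = open: it sticks out from the front, 20 degrees up; 1.92 rad = closed: straight down along the front. It swings down and in about a level axis (the box's own y) through latch_left_pivot. Sprung over centre, dead centre at 0.98 rad: short of it the lever springs back open, past it it snaps shut. About 8 N pressed near its end takes it over
- latch_right (a joint): the same for the latch lever at own y = -85 of the box.
- latch_left_tip (a point): outer face of the left lever's free end, on it. The lever is an orange plate 28 mm wide, 5 thick, its end 80 mm from the pivot, the last 14 mm bent 25 degrees outward. Moves with the lever: open, about 71 mm out from the pivot (away from the box) and 33 above it; closed, about 78 below it and 7 out
- latch_right_tip (a point): the same for the right latch.
- latch_left_pivot (a point): pivot axis of the left lever, middle of its width; fixed on the box at its own x = -119, y = +85, 115 mm above the counter
- latch_right_pivot (a point): pivot axis of the right lever; fixed on the box at its own x = -119, y = -85, 115 mm above the counter
- specimen_jar: white specimen jar with yellow lid, 56 across, 65 high, standing in front of the box between the latches, 50 mm or more clear of the open levers' ends. Origin at the centre of its underside.
- marker: marker pen, 133 long, 12 thick, lying on the counter in front of the box, own x along it to the blue cap. Origin under the middle of its barrel.
- label_carton: small white and teal carton 60 x 95 x 34 lying on the lid. Origin at the centre of its underside.
- rack_purple: white tube rack with purple-capped and amber-capped tubes, 105 x 56, 86 high, standing by the left (+y) end of the box. Origin at the centre of its underside.
- rack_red: the same kind of rack with red-capped and amber-capped tubes, to the robot's right.
- sanitiser: pump bottle of hand sanitiser, 62 x 40, 190 high, to the robot's left. Origin at the centre of its underside.
- vial: amber glass jar with red cap, 44 across, 75 high, to the robot's left. Origin at the centre of its underside.
- paper_cup: white paper cup, 70 across at the rim, 80 high, to the robot's left. Origin at the centre of its underside.

How it is judged:
At the end, for the whole second after the job is handed in: both latch levers are snapped shut (joint beyond 1.80 of 1.92 rad), and the box stands level and at rest within 30 mm of where it stood (value of joint each of latch_left, latch_right above 1.8 rad and distance of box from where it was at the start of the episode below 0.03 m and angle between box's own z axis and vertical below 0.03 rad and linear speed of box below 0.01 m/s); the robot touches nothing.
It fails at once if the box is lifted, tipped or shoved more than 50 mm (height (world z) of box above 0.015 m or angle between box's own z axis and vertical above 0.12 rad or distance of box from where it was at the start of the episode above 0.05 m).
It fails at once if a rack, jar, vial, bottle, cup, pen or carton is pushed more than 40 mm or picked up (distance of any of specimen_jar, marker, label_carton, rack_purple, rack_red, sanitiser, vial, paper_cup from where it was at the start of the episode above 0.04 m).
It fails at once if a standing thing is knocked over (angle between any of specimen_jar, rack_purple, rack_red, sanitiser, vial, paper_cup's own z axis and vertical above 0.4 rad).
It also fails if it takes over 38 s, if anything falls off the work surface, if the arm or the gripper's body presses on something with over 40 N, if the wrist force passes 120 N, or if a joint passes its speed limit or range.

## Robot

A 6-joint arm with a two-finger parallel gripper is mounted at the origin on the work surface. World frame = base frame: x ahead of the robot, y to its left, z up, the work surface at z = 0. Lengths are in m, angles in rad, forces in N, time in s.
With the tool pointing down it reaches from about 0.375 to 0.9 m from the base axis. Payload 3.1 kg.
Tool frame: the origin (TCP) lies on the centre line of the jaws, within the pads' length; the fingertips stand 25 mm ahead of it and the grasp point (between the pads) lies 6 mm ahead of it (manip.tips_ahead is the distance from the TCP to the fingertips, in m); z points along the fingers, y is the direction in which the jaws open and shut (so a half turn about z gives the same grasp; the last joint's range is limited). The gripper opens to 85 mm and grips with 20 to 120 N. Pads are 22 mm wide; open, the fingers measure 114 mm over their backs; the gripper's body (76 mm by 85 mm) begins 54 mm behind the grasp point. The pads swing forward as they close: fully open they stand 13 mm farther back than shut.
Start: joints at [-1.518, 0.527, 1.433, -0, 1.181, -0.178], TCP at [0.143, -0.608, 0.256] pointing down, gripper open.
Joint ranges: [-3.08, 3.08], [-0.75, 2.2], [0.22, 2.44], [-1.43, 4.57], [0, 2.65], [-2.85, 2.85]. Speed limits (rad/s): [2.79, 2.79, 3.14, 3.14, 3.14, 3.14].

## Interface

Orientations are given as a unit quaternion [x, y, z, w].
In Python, from station import manip gives the robot as it stands.
- The arm moves only by the tool play_rows, never from a script. Its argument "steps" is a list that holds one entry, the list of rows, each a list of 6 numbers: the shift along the tool's x, y, z in m, then the turn, a rotation vector about the tool's x, y, z in degrees. In form: [[[x, y, z, rx, ry, rz], ...]]. A call has 1 to 10 rows; each row shifts and turns the commanded pose from where the row before left it, along the tool's axes as they then stand; what a row does not reach is not made up. A row lasts 1/8 s, in which the tool goes at most 62.5 mm and 10.7 degrees, less where a joint would pass 70% of its speed; a pose out of reach is approached as far as the arm can. A call is refused whole if a number of a shift passes 0.0625 or a number of a turn 10.7, either way. A call with a gripper value outside its range is refused whole. "fingers" is the opening, from 0 (shut) to 1 (fully open), set as the call begins (left out, the last holds). The fingers move at their own pace and stop on an object; "squeeze" is the grip in N (left out, the last holds). Time passes only in rows, so rows that do not move let the fingers close. It gives the time, the measured TCP pose, the force and the opening at its end, in the units of the state.
- manip.sense(): the state, without advancing time (a new reading comes with each control period).
- manip.snapshot(name): name is "side" or "top" or "wrist"; returns a dict with "img" (384x512x3 uint8, red, green, blue), "K" (3x3 intrinsics, pixels), "world_from_camera" (4x4, takes a point from camera to world coordinates). Camera axes: x right, y down, z forward; pixel columns grow to the right and rows downward; lengths in m; the calibration is good to about 2 mm. A picture is of the moment at which its call begins. There is no depth.
- manip.sign_off(): hands the job in, once; it reports no verdict.
Trained networks look in a picture, given as the dict that the camera call returned (one of the last four; its "shot" number tells which), for a name from the list of things; names that differ only in an ending like _2 or _b are one class to them, and where a whole thing is asked for, a point or a joint stands for the part that bears it (a point fixed in the world has none). Each returns a list of dicts, best first, with "score" (0 to 1); they miss things now and then, are a little off and sometimes report something else, mostly with a low value. They report only what shows in the picture. A call takes as long as a camera call.
- manip.regions_of(label, picture): "pixels" (384x512 bool, what is visible of it) and "rect" ([left, top, right, bottom] in pixels, round what is visible of it).
- manip.pinpoint(label, picture): "point" ([column, row] in pixels: a listed point, or the origin of a listed thing).
The state is a dict: "t": time; "q": joint angles; "qd": joint speeds; "tau": joint torques, N m; "tcp_pos": TCP position; "tool_rot": TCP orientation; "force": force on the tool from outside, world axes, zero at the start; "ft_torque": the same for the moment, N m; "finger_gap": opening from 0.0 (shut) to 1.0 (fully open).
Only numpy, scipy, OpenCV 4.12 (cv2) and the standard library are available. Lean on these libraries where they do the work, as an engineer would, in place of code of your own. Each camera call takes 0.05 s, during which the arm holds its last target.

## Working session

There is one attempt and no reset: what is moved stays moved. The work goes in short steps, Python scripts to look and compute and a tool call to move; the robot and the scene stay as the last step left them, time stands still between calls to the robot, and variables do not carry over. Pictures are saved under pics/ and viewed, and the job is handed in when it is done.

Besides the shell and the picture viewer there is one more tool, called after "Request:" in YAML: its name, and indented under it one key for each argument. play_rows: Moves the arm, as the interface text tells. Its arguments: {"type":"object","properties":{"steps":{"type":"array"},"fingers":{"type":"number"},"squeeze":{"type":"number"}},"required":["steps"]}

```bash
ls; mkdir -p pics; cat > h.py <<'E'
import numpy as np, cv2
from station import manip
from scipy.spatial.transform import Rotation as R
def ray(p,uv):
    d=np.linalg.inv(p["K"])@np.array([uv[0],uv[1],1.0]); T=np.array(p["world_from_camera"])
    return T[:3,3],T[:3,:3]@d
def onz(p,uv,z):
    o,d=ray(p,uv); return o+d*(z-o[2])/d[2]
def tri(L):
    A=np.zeros((3,3));b=np.zeros(3)
    for p,uv in L:
        o,d=ray(p,uv);d=d/np.linalg.norm(d);M=np.eye(3)-np.outer(d,d);A+=M;b+=M@o
    return np.linalg.solve(A,b)
def proj(p,X):
    T=np.linalg.inv(p["world_from_camera"]);c=T[:3,:3]@X+T[:3,3];u=p["K"]@c;return u[:2]/u[2]
E
python3 - <<'E'
from h import *
np.set_printoptions(precision=4,suppress=True)
ps={n:manip.snapshot(n) for n in("side","top")}
for n,p in ps.items():
    cv2.imwrite(f"pics/{n}0.png",cv2.cvtColor(p["img"],cv2.COLOR_RGB2BGR))
    print(n,p["world_from_camera"][:3,3])
heights=dict(latch_left_tip=.148,latch_right_tip=.148,latch_left_pivot=.115,latch_right_pivot=.115,box=0,specimen_jar=0,marker=0,label_carton=.176,rack_purple=0,rack_red=0)
for l,z in heights.items():
    L=[]
    for n,p in ps.items():
        r=manip.pinpoint(l,p)
        for k in r[:2]:print(l,n,np.round(k["score"],2),np.round(k["point"],1),onz(p,k["point"],z))
        if r:L.append((p,r[0]["point"]))
    if len(L)==2:print("   tri",tri(L))
s=manip.sense();print(s["t"],s["tcp_pos"],s["tool_rot"],s["force"],manip.tips_ahead)
E
```

```text
pics
side [0.4218 0.8912 1.1851]
top [0.4095 0.0113 1.1859]
latch_left_tip side 0.51 [296.7 168.2] [ 0.4646 -0.0773  0.148 ]
latch_left_tip top 0.84 [288.3 225.8] [ 0.467  -0.0847  0.148 ]
   tri [ 0.4662 -0.0854  0.1394]
latch_right_tip side 0.68 [273.8 132. ] [ 0.5604 -0.234   0.148 ]
latch_right_tip side 0.64 [254.9 165.8] [ 0.5981 -0.0671  0.148 ]
latch_right_tip top 0.61 [341.5 186.2] [ 0.5746 -0.2232  0.148 ]
   tri [ 0.5653 -0.2194  0.1628]
latch_left_pivot side 0.6 [275.1 179.4] [ 0.5294 -0.0484  0.115 ]
latch_left_pivot side 0.58 [273.3 132.5] [ 0.5662 -0.267   0.115 ]
latch_left_pivot top 0.56 [271.7 204. ] [ 0.5263 -0.0422  0.115 ]
   tri [ 0.5271 -0.0419  0.1223]
latch_right_pivot side 0.59 [254.2 145.3] [ 0.6223 -0.1928  0.115 ]
latch_right_pivot top 0.74 [322.2 167.1] [ 0.6312 -0.1782  0.115 ]
latch_right_pivot top 0.3 [206.7 194.8] [0.5467 0.134  0.115 ]
   tri [ 0.623  -0.1746  0.134 ]
box top 0.63 [366.  197.6] [ 0.5655 -0.3298  0.    ]
specimen_jar top 0.65 [319.6 249.7] [ 0.4075 -0.1913  0.    ]
marker side 0.44 [282.2 145.1] [ 0.5382 -0.3267  0.    ]
marker top 0.51 [366.  196.9] [ 0.5676 -0.3298  0.    ]
marker top 0.25 [208.8 196.1] [0.5576 0.1408 0.    ]
   tri [ 0.5527 -0.3281  0.0014]
label_carton side 0.92 [255.9 166.9] [ 0.5895 -0.0371  0.176 ]
label_carton side 0.19 [279. 144.] [ 0.5319 -0.1494  0.176 ]
label_carton top 0.74 [268.5 173.8] [ 0.5974 -0.0294  0.176 ]
   tri [ 0.5918 -0.0289  0.1857]
rack_purple side 0.67 [260.3 247.4] [0.5478 0.1415 0.    ]
rack_purple top 0.84 [206.  195.3] [0.5598 0.1493 0.    ]
   tri [0.5525 0.148  0.0113]
rack_red side 0.15 [254.  168.9] [ 0.624  -0.1881  0.    ]
rack_red top 0.56 [399.1 194.6] [ 0.5772 -0.4291  0.    ]
   tri [ 0.6706 -0.5957 -0.4494]
1.1 [ 0.143  -0.6084  0.2563] [ 0.9933  0.1152  0.     -0.    ] [-0.1827  0.9696  0.5136] 0.025
```

View pics/top0.png

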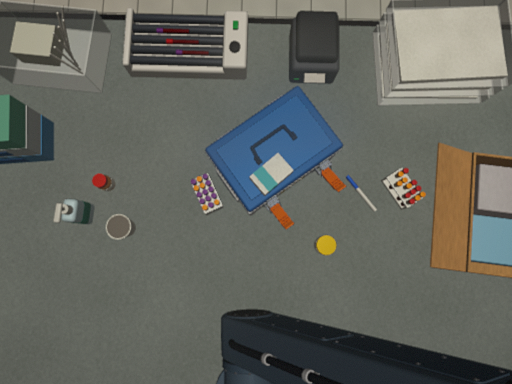

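View pics/side0.png

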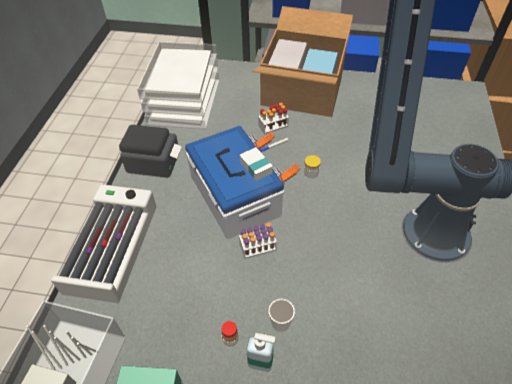

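The top view shows the box yawed about 38°. The open orange levers end at about (288,226) for the left and (341,188) for the right, the jar is at (326,245), and the marker lies right of the right lever. The top-view pivot spacing comes out at 172 mm against the given 170. Next I'll fit the box pose and plan the approach.

```bash
cat >> h.py <<'E'
from scipy.optimize import least_squares
def boxpt(b,out,y,z):  # out: from pivot away from box
    c,s=np.cos(b[2]),np.sin(b[2]); x=-.119-out
    return np.array([b[0]+c*x-s*y,b[1]+s*x+c*y,z])
def Rtool(yaw,tilt):
    return R.from_euler('z',yaw)*R.from_euler('x',np.pi)*R.from_euler('y',tilt)
def rows(p0,R0,p1,R1,n):
    rv=(R0.inv()*R1).as_rotvec();out=[]
    for k in range(n):
        Rk=R0*R.from_rotvec(rv*k/n)
        out.append(np.r_[Rk.inv().apply((p1-p0)/n),np.degrees(rv/n)])
    return np.round(np.array(out),4)
E
python3 - <<'E'
from h import *
np.set_printoptions(precision=4,suppress=True)
p=manip.snapshot("top")
obs=[]
for l,o,y,z in[("latch_left_tip",.071,.085,.148),("latch_right_tip",.071,-.085,.148),("latch_left_pivot",0,.085,.115),("latch_right_pivot",0,-.085,.115)]:
    r=manip.pinpoint(l,p)
    if r: obs.append((onz(p,r[0]["point"],z),o,y,z,l))
f=lambda b:np.concatenate([(boxpt(b,o,y,z)-w)[:2] for w,o,y,z,l in obs])
r=least_squares(f,[.67,-.04,.65],loss='soft_l1',f_scale=.004);print(r.x,f(r.x)*1000)
np.save("box.npy",r.x);b=r.x
# overlay
im=cv2.cvtColor(p["img"],cv2.COLOR_RGB2BGR)
for y in(.085,-.085):
    for o,z in((0,.115),(.071,.148)):
        cv2.circle(im,tuple(int(round(v)) for v in proj(p,boxpt(b,o,y,z))),2,(0,255,0),-1)
c,s=np.cos(b[2]),np.sin(b[2])
for X,Y in((-.1,-.15),(-.1,.15),(.1,.15),(.1,-.15)):
    cv2.circle(im,tuple(int(round(v)) for v in proj(p,np.array([b[0]+c*X-s*Y,b[1]+s*X+c*Y,.176]))),2,(0,255,255),-1)
cv2.imwrite("pics/ov.png",cv2.resize(im[70:270,180:440],None,fx=3,fy=3,interpolation=cv2.INTER_CUBIC))
for l,z in(("specimen_jar",.065),("marker",.012)):
    for g in manip.regions_of(l,p)[:2]:
        q=g["rect"];print(l,g["score"],q,onz(p,[(q[0]+q[2])/2,(q[1]+q[3])/2],z))
E
```

```text
[ 0.6763 -0.0422  0.6393] [-0.545  -6.1538  1.7995 -0.3286  2.6719  8.5032 -5.9691  0.0618]
specimen_jar 0.59 [311.1, 235.0, 334.3, 256.2] [ 0.4191 -0.1888  0.065 ]
marker 0.66 [347.7, 173.4, 375.2, 211.3] [ 0.5793 -0.3131  0.012 ]
```

View pics/ov.png

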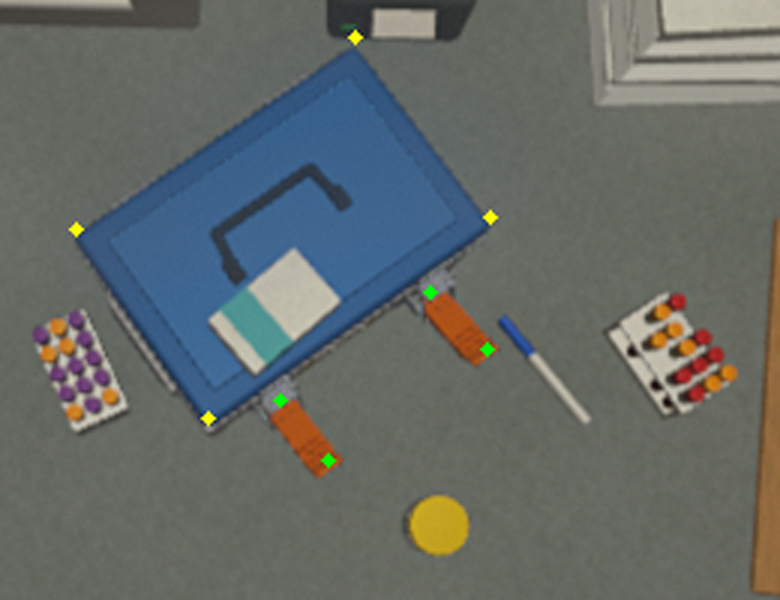

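The overlay is slightly rotated against the lid, so I'll refit on the lid corners and lever ends seen in the picture: corners at crop (78,234), (210,428), (491,228) and (354,50), lever ends at (328,465) and (485,353).

```bash
python3 - <<'E'
from h import *
np.set_printoptions(precision=4,suppress=True)
p=manip.snapshot("top")
C=lambda u,v:np.array([u/3+180-.33,v/3+70-.33])
def wp(b,X,Y,z):
    c,s=np.cos(b[2]),np.sin(b[2]);return np.array([b[0]+c*X-s*Y,b[1]+s*X+c*Y,z])
obs=[(C(78,234),.1,.15,.176),(C(210,428),-.1,.15,.176),(C(491,228),-.1,-.15,.176),(C(354,50),.1,-.15,.176),
 (C(328,465),-.190,.085,.148),(C(485,353),-.190,-.085,.148)]
f=lambda b:np.concatenate([proj(p,wp(b,X,Y,z))-u for u,X,Y,z in obs])
r=least_squares(f,[.67,-.04,.65],loss='soft_l1',f_scale=1);print(r.x,f(r.x).reshape(-1,2))
np.save("box.npy",r.x);b=r.x
im=cv2.cvtColor(p["img"],cv2.COLOR_RGB2BGR)
im=cv2.resize(im[70:270,180:440],None,fx=3,fy=3,interpolation=cv2.INTER_CUBIC)
D=lambda u:tuple(int(round(v)) for v in (u-[180,70]+.33)*3)
for y in(.085,-.085):
    for o,z in((0,.115),(.071,.148)):cv2.circle(im,D(proj(p,boxpt(b,o,y,z))),4,(0,255,0),-1)
for u,X,Y,z in obs[:4]:cv2.circle(im,D(proj(p,wp(b,X,Y,z))),4,(0,255,255),-1)
cv2.imwrite("pics/ov2.png",im)
print("tips",boxpt(b,.071,.085,.148),boxpt(b,.071,-.085,.148))
s=manip.sense();p0=np.array(s["tcp_pos"]);R0=R.from_quat(s["tool_rot"])
tip=boxpt(b,.062,-.085,.19);R1=Rtool(b[2],np.radians(20));p1=tip-R1.apply([0,0,.025])
print(p1);print(rows(p0,R0,p1,R1,10).tolist())
E
```

```text
[ 0.6696 -0.0424  0.6399] [[-1.0784  0.6266]
 [-0.7102 -1.1543]
 [ 0.0957 -0.8137]
 [ 0.394  -1.4982]
 [ 0.4679  1.3786]
 [ 0.5109  1.3693]]
tips [ 0.4664 -0.0877  0.148 ] [ 0.5679 -0.2241  0.148 ]
[ 0.5683 -0.2238  0.2135]
[[0.0502, -0.0277, 0.0043, 0.4086, 1.9717, -2.3198], [0.0511, -0.0256, 0.0062, 0.4086, 1.9717, -2.3198], [0.0518, -0.0235, 0.0082, 0.4086, 1.9717, -2.3198], [0.0524, -0.0213, 0.0101, 0.4086, 1.9717, -2.3198], [0.0529, -0.0191, 0.0121, 0.4086, 1.9717, -2.3198], [0.0532, -0.0169, 0.014, 0.4086, 1.9717, -2.3198], [0.0533, -0.0146, 0.016, 0.4086, 1.9717, -2.3198], [0.0532, -0.0123, 0.0179, 0.4086, 1.9717, -2.3198], [0.053, -0.01, 0.0198, 0.4086, 1.9717, -2.3198], [0.0527, -0.0077, 0.0217, 0.4086, 1.9717, -2.3198]]
```

View pics/ov2.png

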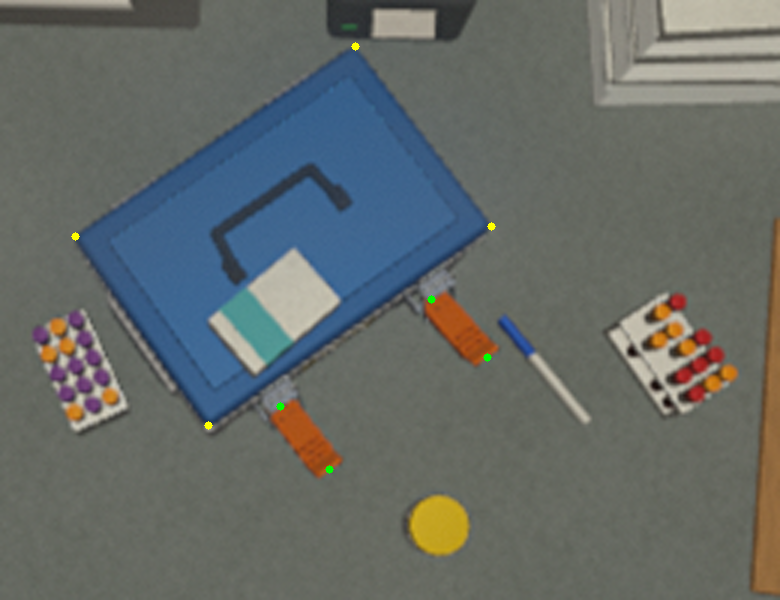

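The fit is now within about 3 mm. I'll move above the right lever with the fingers shut.

Request:
play_rows:
  steps:
    - [[0.05,-0.028,0.003,0.41,1.97,-2.32],[0.051,-0.0256,0.005,0.41,1.97,-2.32],[0.052,-0.0235,0.007,0.41,1.97,-2.32],[0.0524,-0.0213,0.009,0.41,1.97,-2.32],[0.053,-0.019,0.011,0.41,1.97,-2.32],[0.053,-0.017,0.013,0.41,1.97,-2.32],[0.053,-0.0146,0.015,0.41,1.97,-2.32],[0.053,-0.0123,0.017,0.41,1.97,-2.32],[0.053,-0.01,0.019,0.41,1.97,-2.32],[0.0525,-0.008,0.021,0.41,1.97,-2.32]]
  fingers: 0
  squeeze: 40

```text
t: 2.75
tcp_pos: [0.5675, -0.2233, 0.2235]
tool_rot: [0.935, 0.31, 0.165, -0.054]
force: [0.0, -0.5, -0.4]
finger_gap: -0.001
```

```bash
cat > st.py <<'E'
from h import *
import sys
np.set_printoptions(precision=4,suppress=True)
b=np.load("box.npy")
def stat(side):
    s=manip.sense();p0=np.array(s["tcp_pos"]);R0=R.from_quat(s["tool_rot"]);tip=p0+R0.apply([0,0,manip.tips_ahead])
    c,sn=np.cos(b[2]),np.sin(b[2]);d=tip-[b[0],b[1],0]
    X=c*d[0]+sn*d[1];Y=-sn*d[0]+c*d[1]
    print("t",s["t"],"tip out %.4f y %.4f z %.4f"%(-.119-X,Y,tip[2]),"F",s["force"],"zdir",R0.apply([0,0,1]),"xdir",R0.apply([1,0,0]),s["finger_gap"],manip.tips_ahead)
    return p0,R0
def show(names,pre,crop=None,f=2):
    for n in names:
        p=manip.snapshot(n);im=cv2.cvtColor(p["img"],cv2.COLOR_RGB2BGR)
        if n!="wrist":
            h=proj(p,np.array([.54,-.15,.1])).astype(int);u,v=np.maximum(h-[130,100],0);im=cv2.resize(im[v:v+200,u:u+260],None,fx=3,fy=3)
        cv2.imwrite(f"pics/{pre}{n}.png",im)
E
python3 - <<'E'
from st import *
stat(0);show(["side","wrist"],"a")
E
```

```text
t 2.75 tip out 0.0623 y -0.0841 z 0.2000 F [ 0.0423 -0.4832 -0.37  ] zdir [ 0.2752  0.2044 -0.9394] xdir [0.7527 0.5621 0.3428] -0.0006426070870243048 0.025
```

View pics/aside.png

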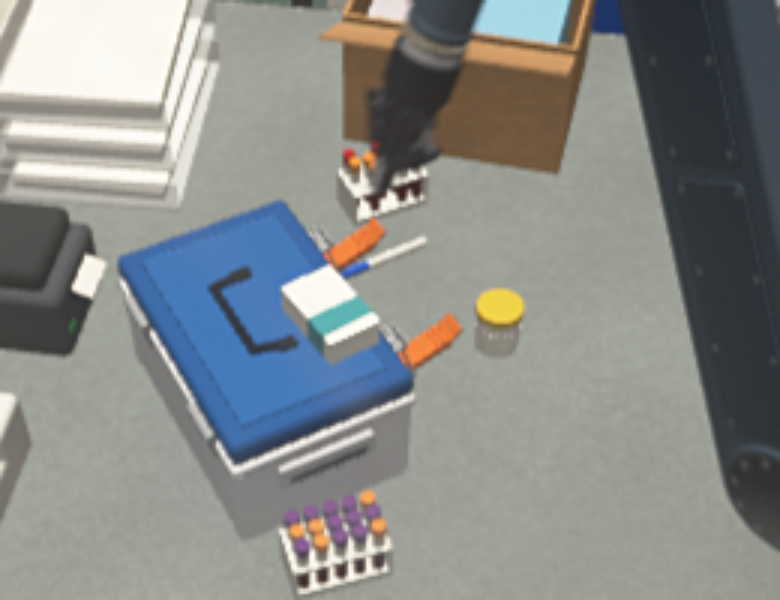

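View pics/awrist.png

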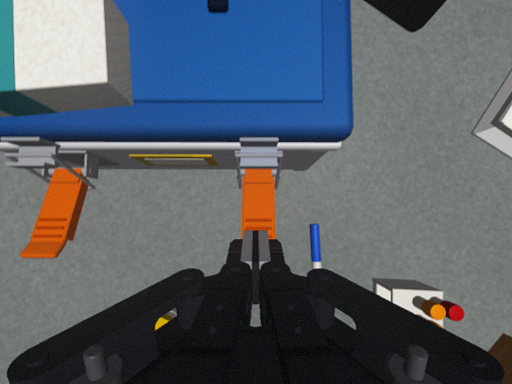

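The closed fingertips line up sideways with the right lever and sit about 60 mm above it. The wrist view shows the lever at column 258 and the tips at (256,232). Next I press down along the lever's arc.

Request:
play_rows:
  steps:
    - [[-0.0094,0,0.026,0,0,0],[-0.0094,0,0.026,0,0,0],[-0.0037,0,0.008,0,0,0],[-0.0037,0,0.008,0,0,0],[-0.0037,0,0.008,0,0,0],[-0.002,0,0.011,0,0,0],[-0.002,0,0.011,0,0,0],[0.002,0,0.011,0,0,0],[0.002,0,0.011,0,0,0]]

```text
t: 3.98
tcp_pos: [0.5765, -0.2166, 0.0995]
tool_rot: [0.935, 0.31, 0.165, -0.055]
force: [1.2, 0.0, -0.3]
finger_gap: 0.002
```

```bash
python3 - <<'E'
from st import *
stat(0);show(["side","wrist"],"b")
E
```

```text
t 3.975 tip out 0.0511 y -0.0841 z 0.0760 F [ 1.2383  0.0438 -0.2523] zdir [ 0.2736  0.2045 -0.9398] xdir [0.7542 0.5608 0.3416] 0.0020066465909399493 0.025
```

View pics/bside.png

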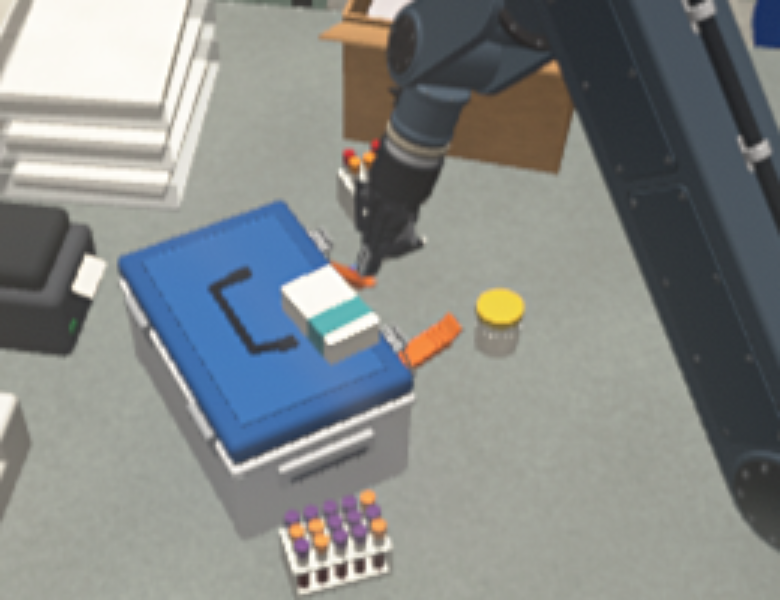

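View pics/bwrist.png

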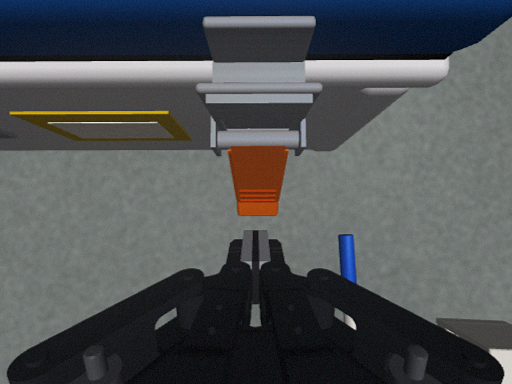

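The right lever has swung well down and now sits clear of the tips. I'll follow it in.

Request:
play_rows:
  steps:
    - [[0.0065,0,0.009,0,0,0],[0.0065,0,0.009,0,0,0],[0.004,0,0.006,0,0,0],[0.004,0,0.006,0,0,0]]

```text
t: 4.58
tcp_pos: [0.6008, -0.1984, 0.079]
tool_rot: [0.935, 0.31, 0.165, -0.055]
force: [-0.3, 0.7, -0.2]
finger_gap: -0.0
```

```bash
python3 - <<'E'
from st import *
stat(0);show(["wrist"],"c")
E
```

```text
t 4.575 tip out 0.0207 y -0.0840 z 0.0555 F [-0.3034  0.6727 -0.2053] zdir [ 0.2739  0.2043 -0.9398] xdir [0.7537 0.5614 0.3417] -9.489374837761807e-05 0.025
```

View pics/cwrist.png

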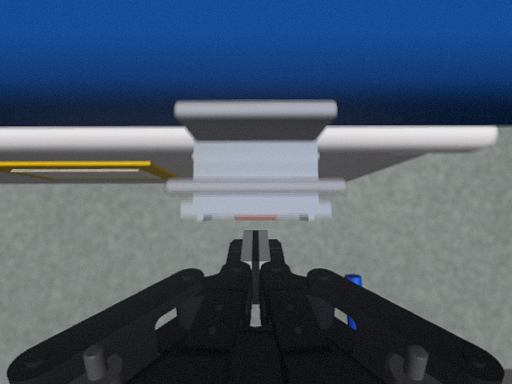

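Contact force is near zero and only a sliver of the lever shows under its plate, so the right latch has snapped shut. I'll pull out and up, then go across to the left lever.

Request:
play_rows:
  steps:
    - [[-0.015,0,-0.016,0,0,0],[-0.016,0,-0.016,0,0,0],[0.0195,0,-0.054,0,0,0],[0.0195,0,-0.054,0,0,0],[0,-0.0425,0,0,0,0],[0,-0.0425,0,0,0,0],[0,-0.0425,0,0,0,0],[0,-0.0425,0,0,0,0],[0,0,0,0,0,0]]

```text
t: 5.75
tcp_pos: [0.4627, -0.0843, 0.2141]
tool_rot: [0.935, 0.31, 0.164, -0.056]
force: [0.3, -1.2, 0.2]
finger_gap: -0.001
```

```bash
python3 - <<'E'
from st import *
stat(0);show(["wrist","top"],"d")
E
```

```text
t 5.75 tip out 0.0634 y 0.0900 z 0.1906 F [ 0.3177 -1.1717  0.1703] zdir [ 0.2712  0.2064 -0.9401] xdir [0.7545 0.5608 0.3408] -0.0007386864597955406 0.025
```

View pics/dwrist.png

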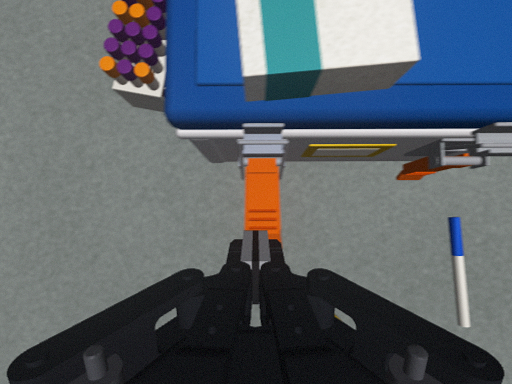

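View pics/dtop.png

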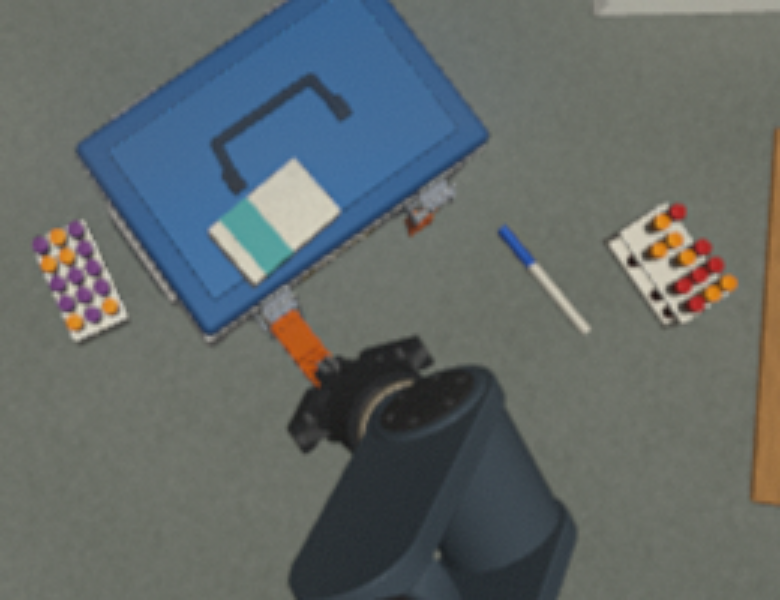

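```bash
python3 - <<'E'
from st import *
p=manip.snapshot("top")
h=proj(p,np.array([.54,-.15,.1])).astype(int);u0=np.maximum(h-[130,100],0)
for th in(0,.5,.98,1.4,1.7,1.92):
    a=np.radians(20)-th;# tip: r 78.3, offset angle so that open=(71,33)
    a0=np.arctan2(.033,.071)-th;r=np.hypot(.071,.033)
    print(th,(proj(p,boxpt(b,r*np.cos(a0),-.085,.115+r*np.sin(a0)))-u0)*3)
im=p["img"][u0[1]:u0[1]+200,u0[0]:u0[0]+260].astype(int)
m=(im[...,0]>120)&(im[...,1]<110)&(im[...,2]<60);m[:, :110]=0
v,u=np.nonzero(m[:100,:160]);print("orange bbox",u.min()*3,u.max()*3,v.min()*3,v.max()*3)
cv2.imwrite("pics/e.png",cv2.resize(p["img"][u0[1]+40:u0[1]+100,u0[0]+110:u0[0]+180][...,::-1],None,fx=10,fy=10,interpolation=cv2.INTER_CUBIC))
E
```

```text
0 [485.5428 266.1179]
0.5 [480.7838 278.5676]
0.98 [465.2046 274.0123]
1.4 [446.0319 258.5604]
1.7 [431.0207 242.6522]
1.92 [420.0721 229.2495]
orange bbox 420 429 216 225
```

View pics/e.png

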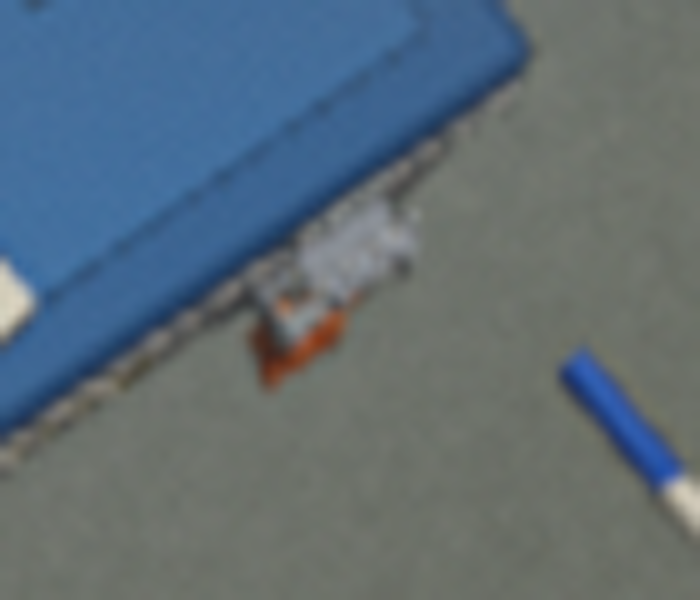

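The right lever's end sits where the closed position projects, at (420,229) in the crop, so it is shut. Now I press the left one, shifting 5 mm in tool y first.

Request:
play_rows:
  steps:
    - [[-0.0075,0.005,0.022,0,0,0],[-0.0075,0,0.022,0,0,0],[-0.0037,0,0.008,0,0,0],[-0.0037,0,0.008,0,0,0],[-0.0037,0,0.008,0,0,0],[-0.002,0,0.011,0,0,0],[-0.002,0,0.011,0,0,0],[0.002,0,0.011,0,0,0],[0.002,0,0.011,0,0,0]]

```text
t: 7.02
tcp_pos: [0.4806, -0.082, 0.0988]
tool_rot: [0.935, 0.31, 0.164, -0.055]
force: [-0.4, 0.5, 0.6]
finger_gap: 0.0
```

```bash
python3 - <<'E'
from st import *
stat(0);show(["wrist"],"f")
E
```

```text
t 7.025 tip out 0.0476 y 0.0811 z 0.0753 F [-0.4009  0.4676  0.602 ] zdir [ 0.2733  0.205  -0.9398] xdir [0.7539 0.5611 0.3417] 6.314758783491117e-05 0.025
```

View pics/fwrist.png

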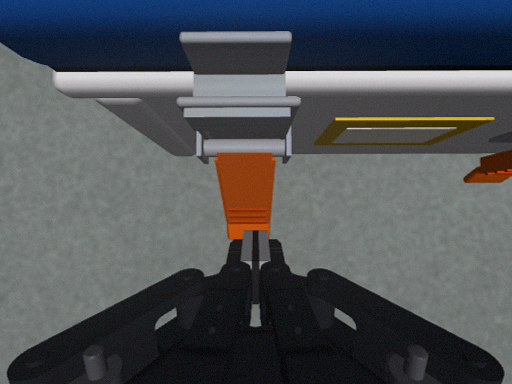

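The left lever is just ahead of the tips, with the fingers about 4 mm off its centre and still on its width. I'll follow through.

Request:
play_rows:
  steps:
    - [[0.006,-0.003,0.009,0,0,0],[0.006,0,0.009,0,0,0],[0.004,0,0.006,0,0,0],[0.003,0,0.005,0,0,0]]

```text
t: 7.58
tcp_pos: [0.5014, -0.0629, 0.0785]
tool_rot: [0.935, 0.31, 0.165, -0.055]
force: [0.3, 1.3, -0.4]
finger_gap: -0.003
```

```bash
python3 - <<'E'
from st import *
stat(0);show(["wrist"],"g")
E
```

```text
t 7.575 tip out 0.0196 y 0.0840 z 0.0550 F [ 0.2858  1.2505 -0.3622] zdir [ 0.2739  0.2044 -0.9398] xdir [0.7535 0.5616 0.3418] -0.0029623027911916447 0.025
```

View pics/gwrist.png

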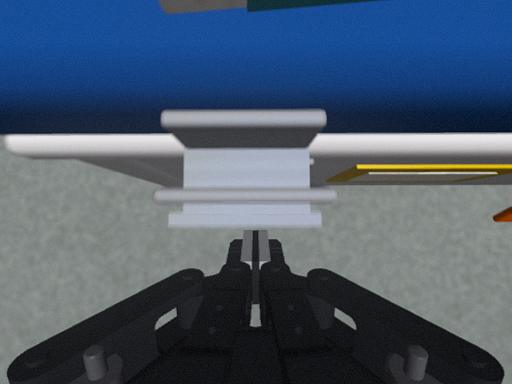

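The left lever is now hidden under its plate, so it has snapped in. I'll back out and up for a final check.

Request:
play_rows:
  steps:
    - [[-0.015,0,-0.016,0,0,0],[-0.016,0,-0.016,0,0,0],[0.012,0,-0.054,0,0,0],[0.012,0,-0.054,0,0,0],[-0.01,0.02,-0.05,0,0,0],[-0.01,0.04,-0.03,0,0,0],[0,0.04,0,0,0,0],[0,0,0,0,0,0]]

```text
t: 8.62
tcp_pos: [0.4816, -0.2067, 0.2771]
tool_rot: [0.935, 0.309, 0.166, -0.053]
force: [0.3, 0.7, -0.1]
finger_gap: 0.003
```

```bash
python3 - <<'E'
from st import *
stat(0);show(["wrist","top","side"],"h")
p=manip.snapshot("top");h=proj(p,np.array([.54,-.15,.1])).astype(int);u0=np.maximum(h-[130,100],0)
for y in(.085,-.085):print((proj(p,boxpt(b,.007,y,.037))-u0)*3)
E
```

```text
t 8.625 tip out 0.1213 y -0.0197 z 0.2536 F [ 0.3101  0.6782 -0.1104] zdir [ 0.2771  0.2006 -0.9397] xdir [0.7542 0.5604 0.3421] 0.00257155274558664 0.025
[278.3078 329.6831]
[420.2469 229.4836]
```

View pics/hwrist.png

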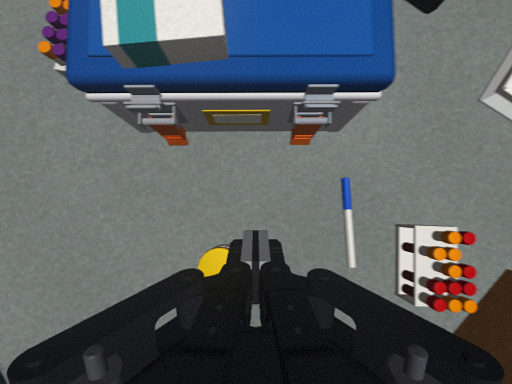

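View pics/htop.png

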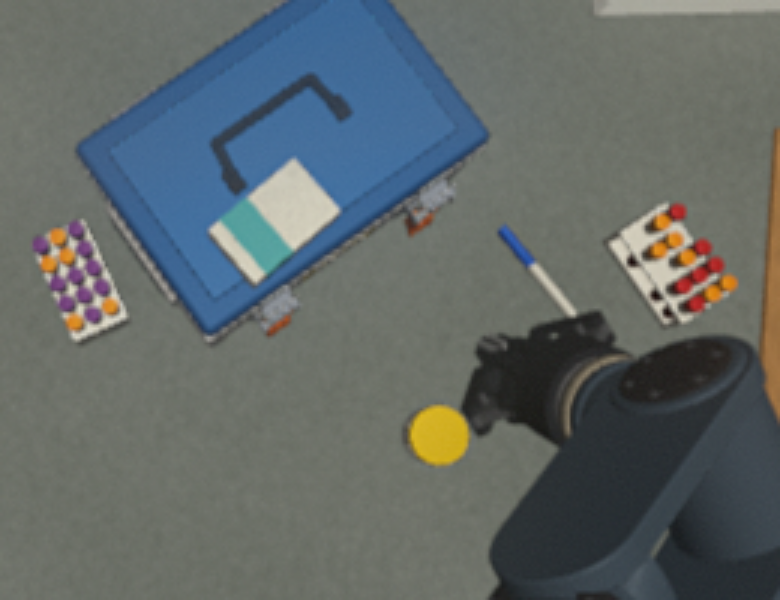

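View pics/hside.png

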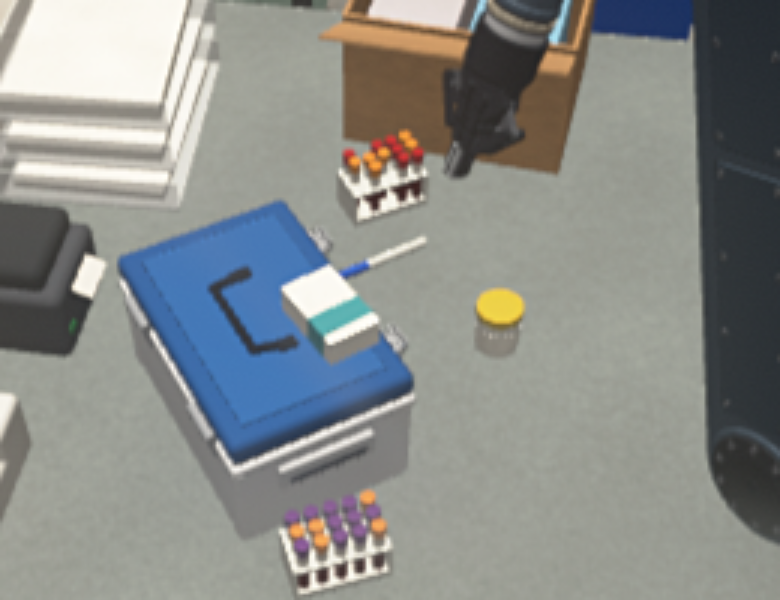

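Both levers lie flat along the front, with their ends at about (278,330) and (418,228) in the top crop. That matches the closed projections (278,330) and (420,229). The box and every other item in view are where they were, and the arm is clear.

```bash
python3 -c "
from station import manip
print(manip.sign_off())"
```

```text
the job is handed in; nothing more can be done
None
```

Both latch levers are snapped shut, and I handed the job in at about 8.8 s of the 38 s allowed; no verdict was reported. I pressed each one down and in with the closed fingertips, right lever first and then left.

- **Latches:** in the last top view, both lever ends sit within a few crop pixels (about 2 mm) of where a fully closed lever (1.92 rad) should appear. The wrist view shows both flat along the front.
- **Box and other things:** the box, carton, jar, marker and both racks look unmoved in the last pictures. The sanitiser, vial and paper cup were outside the final views, but the arm never went near them.
- **Robot:** it ended clear of everything, and the force readings I took were within about 1.5 N of zero.
- **Disagreement:** the network's first pivot and tip points were off by up to 8 mm. I refitted the box pose to the lid corners and lever ends, to about 3 mm.

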